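# Switch off the multicooker and open its sprung lid

## Task

The multicooker has finished: turn its black dial fully anticlockwise to the off stop, then press the red release key so that the lid springs part-way up. Then steady the lid on its way, swinging it gently back without letting it bang, until it stands fully open by itself; leave the mug, the moka pot and the jar where they are.

Things in the scene. Friction and masses are not known exactly. Their poses are not given: they have to be found in the camera images.
- cooker: Mint-green and cream multicooker, 250 mm wide (y), 320 deep (x), 186 high, fixed. Origin on the worktop under it; x points from its front to its back, y to the left seen from its front, z up. Its cream front panel slopes: outward normal 35 degrees from vertical, leaning to the front; upper edge at x -68, z 155 mm, 145 mm long. Dial at y +44 mm, release key at y -70 mm.
- dial (a joint): Angle of the dial, rad: 0 is off, at its end stop, the bar's white-lined end pointing straight up the slope at the red mark; grows clockwise (facing the panel) to 4.7. Anticlockwise turning brings it to 0. Stiff (about 0.1 N m), stays where it is left, starts 1.8 to 3.1 from off.
- dial_grip (a point): On the dial's axis at gripping height, 26 mm off the panel. The dial is a black bar grip 62 mm long, 16 mm wide, its top 36.5 mm off the panel, on a steel skirt 66 mm across and 6.5 mm high. z points outward along the axis, square to the sloped panel; x along the bar to its white-lined end; both turn with the dial.
- release_top (a point): Centre of the face of the red lid release key, 54 mm wide by 32 mm along the slope, standing 12 mm off the sloped panel. z points outward, square to the panel; the key is pushed the other way, into the panel.
- release (a joint): Travel of the release key, m: 0 up, 0.007 fully in (about 5 N). The latch lets go of the lid at about 4 mm. It springs back.
- lid (a joint): Opening angle of the lid, rad: 0 shut and latched, 1.35 fully open at its stop. When the latch lets go a spring lifts it by itself to about 0.6 (0.3 to 0.8); from there a light push (about 1 N at its front edge) opens it on, and the stiff hinge keeps it where it is left.
- lid_hinge (a point): Middle of the lid's hinge axis at the back of the cooker, 158 mm above the worktop. Axes as the cooker's: the hinge runs along y; the shut lid reaches from here 160 mm towards -x, and its front rises as it opens. The cooker's top deck under the lid is 151 mm above the worktop.
- lid_front (a point): Middle of the lower front edge of the lid, 160 mm from the hinge axis, 6 mm below the hinge when shut; moves with the lid. The lid is a slab 236 mm wide, 20 mm thick at its rim, 34 mm in the middle. Its underside is flat but for a central steel disc 124 mm across, 5 mm thick, and a small hook at the right front corner.
- mug: Blue mug, 80 mm across and 95 mm high, with a handle; origin under its centre. To be left alone.
- moka_pot: Red and aluminium moka coffee pot, 94 mm across, 162 mm high, black handle; origin under its centre. To be left alone.
- jar: Glass jar with a wooden lid, 92 mm across, 139 mm high; origin under its centre. To be left alone.

How it is judged:
On the way, in this order (a step that is already met when the one before it is completed fails the run):
1. the dial is turned anticlockwise to its off stop while the lid is still shut (value of joint dial below 0.06 rad and value of joint lid below 0.05 rad), for 0.2 s.
2. the release key is pressed and the lid springs up (value of joint lid above 0.15 rad).
3. the lid is swung back fully open (value of joint lid above 1.2 rad), for 0.2 s.
At the end, for the whole second after the job is handed in: The dial is within 0.06 rad of its off stop, the lid stands still by itself at more than 1.2 rad (stop at 1.35), and the mug, the moka pot and the jar are each within 30 mm of where they stood (value of joint dial below 0.06 rad and value of joint lid above 1.2 rad and velocity of joint lid between -0.1 and 0.1 rad/s and distance of each of mug, moka_pot, jar from where it was at the start of the episode below 0.03 m); the robot touches nothing.
It fails at once if the lid bangs against its open stop (faster than 2 rad/s beyond 1.1 rad) (value of joint lid above 1.1 rad and velocity of joint lid above 2 rad/s).
It fails at once if the mug, the moka pot or the jar is pushed or tipped over (distance of any of mug, moka_pot, jar from where it was at the start of the episode above 0.03 m or angle between any of mug, moka_pot, jar's own z axis and vertical above 0.35 rad).
It also fails if it takes over 72 s, if anything falls off the work surface, if the arm or the gripper's body presses on something with over 40 N, if the wrist force passes 120 N, or if a joint passes its speed limit or range.

## Robot

A 6-joint arm with a two-finger parallel gripper is mounted at the origin on the work surface. World frame = base frame: x ahead of the robot, y to its left, z up, the work surface at z = 0. Lengths are in m, angles in rad, forces in N, time in s.
With the tool pointing down it reaches from about 0.4 to 0.825 m from the base axis. Payload 7 kg.
Tool frame: the origin (TCP) lies between the finger pads; the fingertips stand 25 mm ahead of it and the grasp point (between the pads) lies 6 mm ahead of it (arm.tip_extent is the z of the fingertips in the tool frame, in m); z points along the fingers, x is the direction in which the jaws open and shut, and the axes are right-handed (so a half turn about z gives the same grasp; the last joint's range is limited). The gripper opens to 88 mm and grips with 3 to 60 N. Pads are 19 mm wide; open, the fingers measure 130 mm over their backs; the gripper's body (78 mm by 193 mm) begins 47 mm behind the grasp point.
Start: joints at [-0.909, 0.359, 0.012, 0, -1.224, -0.288], TCP at [0.246, -0.628, 0.252] pointing down, gripper open.
Joint ranges: [-3.07, 3.07], [-1.43, 2.12], [-1.02, 1.25], [-3.03, 1.67], [-3.05, -0], [-3.03, 3.03]. Speed limits (rad/s): [2.39, 2.39, 3.01, 3.14, 3.14, 3.14].

## Interface

Orientations are given as [roll, pitch, yaw] about the fixed x, y, z axes, in that order (R = Rz(yaw) Ry(pitch) Rx(roll)).
In Python, from station import monitor, grab_frame, job_done, arm gives the robot as it stands.
- The arm moves only by the shell command python3 -m jog 'ROWS' [FORCE]. ROWS is JSON, a list that holds one entry, the list of rows, each a list of 7 numbers: the shift along the world's x, y, z in m, then the turn, a rotation vector about the world's x, y, z in rad, then the opening, from 0 (shut) to 1 (fully open). In form: [[[dx, dy, dz, ax, ay, az, claw], ...]]. A call has 1 to 20 rows; each row shifts and turns the commanded pose from where the row before left it; what a row does not reach is not made up. A row lasts 1/8 s, in which the tool goes at most 62.5 mm and 10.7 degrees, less where a joint would pass 70% of its speed; a pose out of reach is approached as far as the arm can. A call is refused whole if a number of a shift passes 0.0625 or a number of a turn 0.188, either way. A call with a gripper value outside its range is refused whole. The fingers move at their own pace and stop on an object; FORCE is the grip in N (left out, the last holds). Time passes only in rows, so rows that do not move let the fingers close. It gives the time, the measured TCP pose, the force and the opening at its end, in the units of the state.
- monitor.get_state(): the state, without advancing time (a new reading comes with each control period).
- grab_frame(name): name is "side" or "top" or "wrist"; returns a dict with "pixels" (384x512x3 uint8, red, green, blue), "K" (3x3 intrinsics, pixels), "view" (4x4, takes a point from world to camera coordinates); the wrist camera has in their place "hand_eye" (4x4, takes a point from camera to tool coordinates, whose origin is the TCP and whose axes are the tool frame's). Camera axes: x right, y down, z forward; pixel columns grow to the right and rows downward; lengths in m; the calibration is good to about 2 mm. A picture is of the moment at which its call begins: read the wrist's pose just before it. There is no depth.
- job_done(): hands the job in, once; it reports no verdict.
The state is a dict: "t": time; "q": joint angles; "qd": joint speeds; "joint_efforts": joint torques, N m; "eef_pos": TCP position; "ee_rot": TCP orientation; "force": force on the tool from outside, world axes, zero at the start; "moment": the same for the moment, N m; "width": finger opening in m.
Only numpy, scipy, OpenCV 4.12 (cv2) and the standard library are available. Lean on these libraries where they do the work, as an engineer would, in place of code of your own. Each camera call takes 0.05 s, during which the arm holds its last target.

## Working session

There is one attempt and no reset: what is moved stays moved. The work goes in short steps, Python scripts to look and compute and a shell command to move; the robot and the scene stay as the last step left them, time stands still between calls to the robot, and variables do not carry over. Pictures are saved under pics/ and viewed, and the job is handed in when it is done.

```bash
ls; mkdir -p pics
python3 - <<'E'
from station import monitor, grab_frame, arm
import cv2
s=monitor.get_state();print(s)
print(arm, arm.tip_extent)
for n in("side","top","wrist"):
    f=grab_frame(n);cv2.imwrite(f"pics/{n}0.png",f["pixels"][:,:,::-1]);print(n,f["K"].tolist(),f.get("view",f.get("hand_eye")).tolist())
E
```

```text
pics
{'t': 0.0, 'q': array([-9.08910558e-01,  3.59381515e-01,  1.10832116e-02, -3.84247194e-04,
       -1.22410148e+00, -2.88113698e-01]), 'qd': array([ 0.0006595 ,  0.00204805,  0.00122843, -0.00022582,  0.00033812,
        0.00019272]), 'joint_efforts': array([-7.79694947e-04, -5.82713628e+01,  2.93061000e+01,  6.99689358e+00,
        6.90556102e-03, -1.58776083e-04]), 'eef_pos': array([ 0.24629936, -0.62798309,  0.25063058]), 'ee_rot': array([-3.14148332e+00, -1.64001043e-03,  1.94443745e+00]), 'force': array([0.24104076, 0.56055286, 0.03662106]), 'moment': array([-0.05759107, -0.0141125 , -0.01165271]), 'width': 0.08760946857977198}
<Robot object at 0x7fe2b5df7a10> 0.025
side [[495.60798940325583, 0.0, 260.74051872363515], [0.0, 495.60798940325583, 190.12419083760588], [0.0, 0.0, 1.0]] [[-0.990960307204258, -0.13396079130875282, 0.007223291325690524, 0.5595419128710278], [-0.0944419137074178, 0.6583579096125061, -0.7467567125817697, 0.11853079698778764], [0.09528060915487298, -0.7406884427629363, -0.6650580698529207, 1.2989571607213062], [0.0, 0.0, 0.0, 1.0]]
top [[427.1067276121296, 0.0, 258.40167126509175], [0.0, 427.1067276121296, 187.51913804425593], [0.0, 0.0, 1.0]] [[0.0058766499596631236, -0.9999501476984081, -0.00807261439580411, 0.005446836226967711], [-0.9851132962112883, -0.004402106857890737, -0.1718499784199636, 0.5858784434010611], [0.17180587479181797, 0.00896234194524312, -0.9850900556872324, 1.000078561727188], [0.0, 0.0, 0.0, 1.0]]
wrist [[332.08262841454757, 0.0, 251.6624669458799], [0.0, 332.08262841454757, 194.31477965052466], [0.0, 0.0, 1.0]] [[0.9999997473498294, -0.00010851134534689911, 0.0007025137470720641, -0.0010617395082809233], [-9.052696360430577e-05, 0.9607929061261476, 0.277266989276654, -0.07569491268769277], [-0.0007050568386695762, -0.2772669828215385, 0.9607926535584539, -0.13300620661409224], [0.0, 0.0, 0.0, 1.0]]
```

View pics/side0.png

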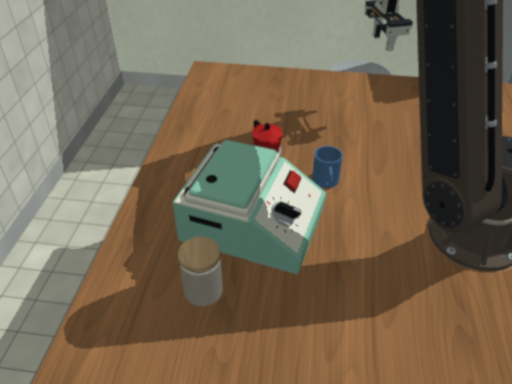

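View pics/top0.png

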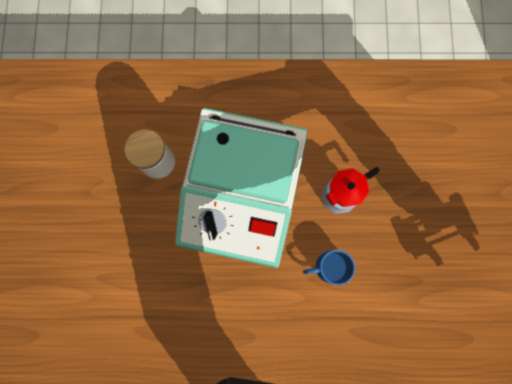

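View pics/wrist0.png

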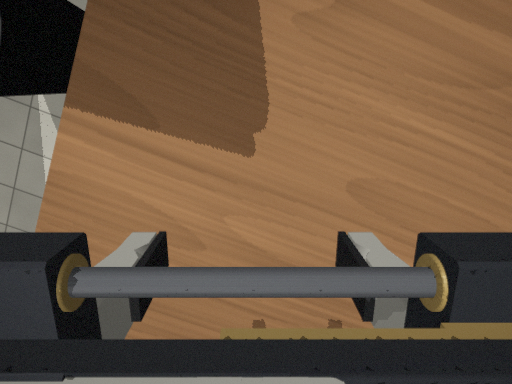

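Run:
```python
import cv2
a=cv2.imread("pics/side0.png")[130:280,160:340];b=cv2.imread("pics/top0.png")[100:275,165:315]
cv2.imwrite("pics/side0c.png",cv2.resize(a,None,fx=4.4,fy=4,interpolation=cv2.INTER_CUBIC) if 0 else cv2.resize(a,None,fx=4,fy=4,interpolation=cv2.INTER_CUBIC))
cv2.imwrite("pics/top0c.png",cv2.resize(b,None,fx=3.4,fy=3.4,interpolation=cv2.INTER_CUBIC))
```

```text
(no output)
```

View pics/side0c.png

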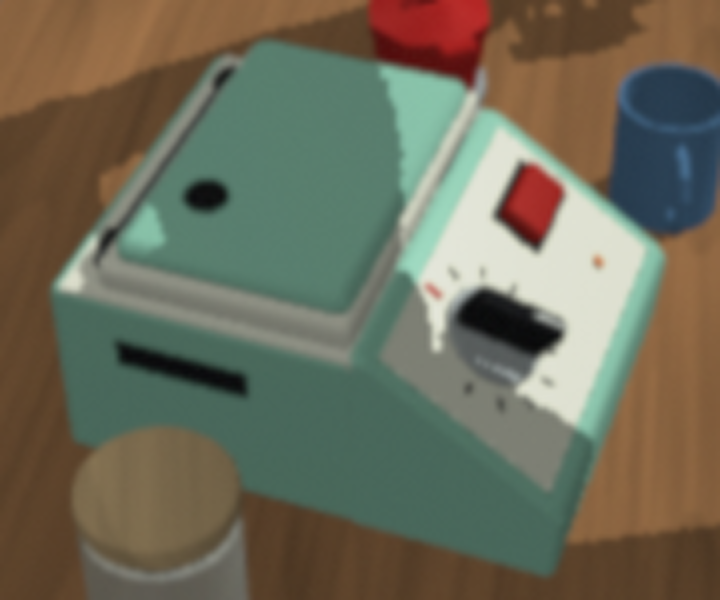

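View pics/top0c.png

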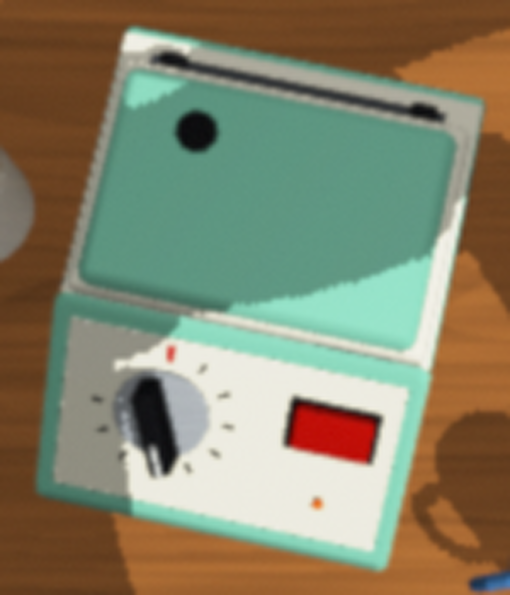

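```bash
cat > h.py <<'E'
import numpy as np,cv2
from station import monitor, grab_frame, arm
from scipy.spatial.transform import Rotation as R
def cam(f):
    if "view" in f: return f["K"],f["view"]
    s=monitor.get_state();T=np.eye(4);T[:3,:3]=R.from_euler('xyz',s['ee_rot']).as_matrix();T[:3,3]=s['eef_pos']
    return f["K"],np.linalg.inv(T@f["hand_eye"])
def ray(c,p):
    K,V=c;Vi=np.linalg.inv(V);d=Vi[:3,:3]@np.linalg.inv(K)@[p[0],p[1],1];return Vi[:3,3],d/np.linalg.norm(d)
def plane(c,p,z):
    o,d=ray(c,p);return o+d*(z-o[2])/d[2]
def tri(c1,p1,c2,p2):
    A=np.zeros((3,3));b=np.zeros(3);rs=[ray(c1,p1),ray(c2,p2)]
    for o,d in rs:
        M=np.eye(3)-np.outer(d,d);A+=M;b+=M@o
    x=np.linalg.solve(A,b);return x,[np.linalg.norm((np.eye(3)-np.outer(d,d))@(x-o)) for o,d in rs]
def proj(c,x):
    K,V=c;p=V[:3,:3]@x+V[:3,3];p=K@p;return p[:2]/p[2]
E
cat > m.py <<'E'
from h import *
ft=grab_frame("top");fs=grab_frame("side");T=cam(ft);S=cam(fs)
t=lambda u,v:(165+u/3.4-.35,100+v/3.4-.35); s=lambda u,v:(160+u/4-.37,130+v/4-.37)
def redc(f,box):
    hsv=cv2.cvtColor(f["pixels"],cv2.COLOR_RGB2HSV);m=((hsv[...,0]<8)|(hsv[...,0]>172))&(hsv[...,1]>150)&(hsv[...,2]>120)
    k=np.zeros(m.shape,bool);k[box[1]:box[3],box[0]:box[2]]=1;m=(m&k).astype(np.uint8)
    n,l,st,ce=cv2.connectedComponentsWithStats(m);i=1+st[1:,4].argmax();print(st[i],ce[i]);return ce[i],cv2.minAreaRect(np.argwhere(l==i)[:,::-1].astype(np.float32))
ct,rt=redc(ft,(235,205,290,245));cs,rs=redc(fs,(275,165,312,200));print(rt,rs)
print('key',tri(T,ct,S,cs))
for n,a,b in[('mark',(171,353),(433,291)),('orange',(317,503),(598,262)),('knobL',(210,130),(206,196)),('panUR',(410,388),(500,127)),('panLR',(378,550),(645,243)),('panLL',(55,485),(553,491)),('panUL',(68,318),(382,358)),
 ('dialwhite',(157,473),(557,323)),('dialother',(149,380),(476,295))]:
    print(n,tri(T,t(*a),S,s(*b)))
E
python3 m.py
```

```text
[250 220  25  16 286] [262.49300699 227.27272727]
[287 172  13  17 136] [293.13235294 179.52205882]
((262.34613037109375, 227.26922607421875), (23.533935546875, 12.159199714660645), 11.309932708740234) ((293.20001220703125, 179.60000610351562), (10.733125686645508, 13.416407585144043), 26.56505012512207)
key (array([ 0.48227962, -0.00192991,  0.13195466]), [np.float64(0.0005828857454060938), np.float64(0.0005828857454062374)])
mark (array([0.53381398, 0.10417035, 0.14388896]), [np.float64(0.0006978684047662922), np.float64(0.0006978684047663672)])
orange (array([0.43841029, 0.00844245, 0.0934376 ]), [np.float64(0.0004144033034877397), np.float64(0.000414403303487813)])
knobL (array([0.67461948, 0.07839086, 0.17912872]), [np.float64(0.0005595102573520012), np.float64(0.0005595102573516568)])
panUR (array([ 0.51024111, -0.05188085,  0.14846461]), [np.float64(0.00011555009911635354), np.float64(0.00011555009911631608)])
panLR (array([ 0.40800055, -0.03338241,  0.07661438]), [np.float64(0.0010983248616692573), np.float64(0.0010983248616693413)])
panLL (array([0.45118831, 0.189991  , 0.07526131]), [np.float64(0.0012687450607504391), np.float64(0.0012687450607502986)])
panUL (array([0.55514708, 0.17119175, 0.15122504]), [np.float64(0.00030971214334179814), np.float64(0.0003097121433420874)])
dialwhite (array([0.457517  , 0.11234916, 0.13548898]), [np.float64(0.0021287970291849903), np.float64(0.0021287970291850662)])
dialother (array([0.51082034, 0.11660665, 0.15626343]), [np.float64(0.0029840691962867406), np.float64(0.002984069196286858)])
```

```bash
cat >> h.py <<'E'
yaw=-.19
O=np.array([.6151,.0438,0]);Rc=R.from_euler('z',yaw).as_matrix()
a35=np.radians(35)
n=Rc@[-np.sin(a35),0,np.cos(a35)];u=Rc@[np.cos(a35),0,np.sin(a35)];l=Rc@[0,1,0]
def pan(s,y,h): return O+Rc@[-.068,0,.155]-u*s+l*y+n*h
def toolR(a): 
    x=u*np.cos(a)+l*np.sin(a);z=-n;return np.column_stack([x,np.cross(z,x),z])
def go(P,Rt):
    s=monitor.get_state();d=P-s['eef_pos'];rv=(R.from_matrix(Rt)*R.from_euler('xyz',s['ee_rot']).inv()).as_rotvec()
    print('t',s['t'],'d',d.round(4),'rv',rv.round(4),'force',s['force'].round(1),'q',s['q'].round(3),'w',s['width']);return d,rv
E
python3 - <<'E'
from h import *
print(n,u,l)
d,rv=go(pan(.065,.044,.16),toolR(1.829));print(rv/10,d/16)
print([x for x in dir(arm) if x[0]!='_'])
E
```

```text
[-0.56325449  0.10832501  0.81915204] [ 0.80441078 -0.15470415  0.57357644] [0.18885889 0.98200424 0.        ]
t 0.25 d [ 0.1679  0.7555 -0.0023] rv [-0.0235 -0.613  -0.2962] force [ 0.  -0.5 -0.2] q [-0.909  0.359  0.012 -0.    -1.224 -0.288] w 0.08762906030932031
[-0.00235472 -0.06130368 -0.02961609] [ 0.01049157  0.0472161  -0.00014558]
['Unreachable', 'tip_extent']
```

```bash
python3 -m jog '[[[0.01,0.047,0.003,-0.0015,-0.038,-0.0185,1],[0.01,0.047,0.003,-0.0015,-0.038,-0.0185,1],[0.01,0.047,0.003,-0.0015,-0.038,-0.0185,1],[0.01,0.047,0.003,-0.0015,-0.038,-0.0185,1],[0.01,0.047,0.003,-0.0015,-0.038,-0.0185,1],[0.01,0.047,0.003,-0.0015,-0.038,-0.0185,1],[0.01,0.047,0.003,-0.0015,-0.038,-0.0185,1],[0.01,0.047,0.003,-0.0015,-0.038,-0.0185,1],[0.01,0.047,0,-0.0015,-0.038,-0.0185,1],[0.01,0.047,0,-0.0015,-0.038,-0.0185,1],[0.01,0.047,0,-0.0015,-0.038,-0.0185,1],[0.01,0.047,0,-0.0015,-0.038,-0.0185,1],[0.01,0.047,-0.008,-0.0015,-0.038,-0.0185,1],[0.01,0.047,-0.008,-0.0015,-0.038,-0.0185,1],[0.01,0.047,-0.008,-0.0015,-0.038,-0.0185,1],[0.018,0.047,0,-0.0015,-0.038,-0.0185,1],[0,0,0,0,0,0,1]]]'
python3 - <<'E'
from h import *
f=grab_frame("wrist");cv2.imwrite("pics/w1.png",f["pixels"][:,:,::-1])
go(pan(.065,.044,.16),toolR(1.829))
c=cam(f)
for p in [pan(.065,.044,.0),pan(.057,-.07,.012),pan(0,.125,0)]: print(proj(c,p))
E
```

```text
t: 2.38
eef_pos: [0.4199, 0.0992, 0.2757]
ee_rot: [2.614, 0.145, 1.614]
force: [-0.6, -1.6, -0.5]
width: 0.0873
t 2.425 d [-0.0051  0.0299 -0.0266] rv [-0.     -0.0675 -0.0093] force [ 0.  -0.6  0.4] q [ 1.069 -0.356 -1.014  0.704 -0.871 -3.012] w 0.08732510446531254
[285.81553737 176.33868603]
[163.90510719 153.55899409]
[343.66062138 258.58883669]
```

View pics/w1.png

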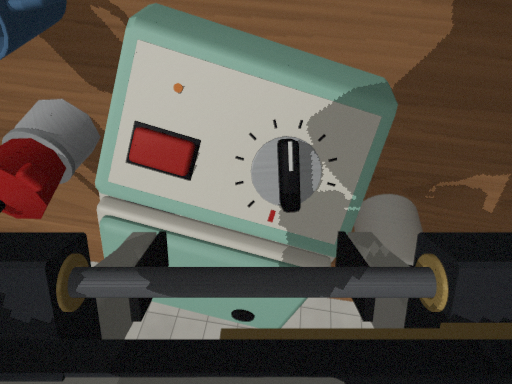

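```bash
cat > kin.py <<'E'
from h import *
from scipy.optimize import least_squares
def fk(q,p):
    d1,a1,L2,a3,L3,L6=p
    X=np.array([1.,0,0]);Z=np.array([0,0,1.])
    Rz=lambda a:R.from_euler('z',a).as_matrix();Ry=lambda a:R.from_euler('y',a).as_matrix();Rx=lambda a:R.from_euler('x',a).as_matrix()
    A=Rz(q[0]);P=A@[a1,0,d1];A=A@Ry(q[1]);P=P+A@[0,0,L2];A=A@Ry(-q[2]);P=P+A@[0,0,a3]
    A=A@Rx(S4*q[3]);P=P+A@[L3,0,0];A=A@Ry(-q[4]);P=P+A@[L6,0,0];A=A@Rx(S6*q[5]);return P,A
S4=1;S6=1
E
cat > data.json <<'E'
[[[-0.909,0.359,0.0115,0,-1.224,-0.288],[0.2463,-0.628,0.2506],[-3.1415,-0.0016,1.9444]],
[[1.069,-0.356,-1.014,0.704,-0.871,-3.012],[0.4199,0.0992,0.2757],[2.614,0.145,1.614]]]
E
python3 - <<'E'
import kin,json;from kin import *
D=json.load(open('data.json'))
for s4 in(1,-1):
  for s6 in (1,-1):
    kin.S4=s4;kin.S6=s6
    Rs=[R.from_euler('xyz',d[2]).as_matrix() for d in D]
    Cs=[fk(d[0],[0]*6)[1].T@r for d,r in zip(D,Rs)]
    print(s4,s6,np.linalg.norm(Cs[0]-Cs[1]));print(Cs[0].round(2).tolist())
E
```

```text
1 1 2.403528839568249
[[-0.0, -0.0, 1.0], [0.54, 0.84, 0.0], [-0.84, 0.54, -0.0]]
1 -1 1.8320878386406527
[[-0.0, -0.0, 1.0], [0.0, 1.0, 0.0], [-1.0, 0.0, -0.0]]
-1 1 1.1484672010879022
[[-0.0, -0.0, 1.0], [0.54, 0.84, 0.0], [-0.84, 0.54, -0.0]]
-1 -1 0.0018174189077059682
[[-0.0, -0.0, 1.0], [0.0, 1.0, 0.0], [-1.0, 0.0, -0.0]]
```

```bash
sed -i 's/^S4=1;S6=1/S4=-1;S6=-1/' kin.py
cat > fit.py <<'E'
from kin import *;import json
D=json.load(open('data.json'))
p0=np.array([.33,.05,.4,.03,.42,.25])
f=lambda p:np.concatenate([(fk(d[0],p)[0]-d[1])*1000 for d in D]+[(p-p0)*3])
r=least_squares(f,p0);print(r.x.round(4),f(r.x)[:-6].round(2))
E
python3 fit.py
```

```text
[ 0.4278  0.1966  0.5978 -0.0024  0.2568  0.6471] [ 1.5117e+02  1.1776e+02  1.0000e-02 -1.0000e-02  0.0000e+00 -1.0000e-02]
```

```bash
cat > rec.py <<'E'
import json
from h import *
s=monitor.get_state();D=json.load(open('data.json'));D.append([s['q'].tolist(),s['eef_pos'].tolist(),s['ee_rot'].tolist()]);json.dump(D,open('data.json','w'));print(s['t'],s['q'].round(3),s['eef_pos'].round(4),s['force'].round(1))
E
python3 -m jog '[[[0,0,0.02,0,0.15,0,1],[0,0,0.02,0,0.15,0,1],[0,0,0,0,0,0,1],[0,0,0,0,0,0,1]]]'; python3 rec.py
python3 -m jog '[[[0.03,-0.05,0.02,0,0.15,0.1,1],[0.03,-0.05,0.02,0,0.15,0.1,1],[0,0,0,0,0,0,1],[0,0,0,0,0,0,1]]]'; python3 rec.py
python3 -m jog '[[[0.03,-0.05,0.02,0.15,0,0.1,1],[0.03,-0.05,0.02,0.15,0,0.1,1],[0,0,0,0,0,0,1],[0,0,0,0,0,0,1]]]'; python3 rec.py
```

```text
t: 2.92
eef_pos: [0.4191, 0.0949, 0.3151]
ee_rot: [2.913, 0.126, 1.649]
force: [0.1, -0.2, -0.7]
width: 0.0875
2.925 [ 0.91  -0.232 -0.624  0.28  -1.13  -2.502] [0.4191 0.0949 0.3151] [ 0.1 -0.2 -0.7]
t: 3.42
eef_pos: [0.4592, 0.0277, 0.3425]
ee_rot: [3.122, 0.113, 1.802]
force: [-0.5, 0.5, -1.2]
width: 0.0876
3.425 [ 0.584 -0.077 -0.354  0.116 -1.317 -1.954] [0.4592 0.0277 0.3425] [-0.5  0.5 -1.2]
t: 3.92
eef_pos: [0.5021, -0.0422, 0.3709]
ee_rot: [3.075, -0.103, 1.944]
force: [1.1, 0.4, -0.4]
width: 0.0877
3.925 [ 0.221  0.009 -0.115 -0.114 -1.397 -1.405] [ 0.5021 -0.0422  0.3709] [ 1.1  0.4 -0.4]
```

```bash
cat > kin.py <<'E'
from h import *
from scipy.optimize import least_squares
def fk(q,p):
    d1,a1,L2,a3,L3,L6,b1,b4=p
    e=lambda ax,a:R.from_euler(ax,a).as_matrix()
    A=e('z',q[0]);P=A@[a1,b1,d1];A=A@e('y',q[1]);P=P+A@[0,0,L2];A=A@e('y',-q[2]);P=P+A@[0,0,a3]
    A=A@e('x',-q[3]);P=P+A@[L3,b4,0];A=A@e('y',-q[4]);P=P+A@[L6,0,0];A=A@e('x',-q[5]);return P,A@C
C=np.array([[0,0,1.],[0,1,0],[-1,0,0]])
E
cat > fit.py <<'E'
from kin import *;import json
D=json.load(open('data.json'))
p0=np.array([.33,.05,.4,.03,.42,.25,0,0])
f=lambda p:np.concatenate([(fk(d[0],p)[0]-d[1])*1000 for d in D]+[(p-p0)*.5])
r=least_squares(f,p0);print(r.x.round(4),f(r.x)[:-8].reshape(-1,3).round(1))
for d in D: print((fk(d[0],r.x)[1]-R.from_euler('xyz',d[2]).as_matrix()).round(3).tolist())
np.save('p.npy',r.x)
E
python3 fit.py
```

```text
[ 0.199  -0.0044  0.6013  0.0017  0.4676  0.3539  0.004  -0.1958] [[-0.1 -0.1 -0.1]
 [-0.1 -0.2 -0. ]
 [ 0.3  0.4  0.2]
 [ 0.  -0.   0.1]
 [-0.3  0.1 -0.1]]
[[-0.0, -0.0, 0.0], [-0.0, 0.0, -0.001], [-0.001, -0.0, -0.0]]
[[0.001, 0.0, -0.001], [-0.0, -0.001, -0.001], [-0.0, -0.001, -0.0]]
[[-0.0, -0.0, -0.0], [-0.0, -0.0, 0.0], [0.0, -0.0, 0.0]]
[[-0.0, -0.0, -0.0], [-0.0, 0.0, 0.0], [0.0, -0.0, 0.0]]
[[0.0, 0.0, -0.0], [0.0, 0.0, 0.0], [0.0, -0.0, -0.0]]
```

```bash
cat >> kin.py <<'E'
LO=np.array([-3.07,-1.43,-1.02,-3.03,-3.05,-3.03]);HI=np.array([3.07,2.12,1.25,1.67,0,3.03])
prm=np.load('p.npy')
def ik(P,Rt,q0,marg=.02):
    def f(q):
        p,A=fk(q,prm);return np.concatenate([(p-P)*5,(R.from_matrix(A.T@Rt)).as_rotvec()])
    lo=LO+marg;hi=HI-marg
    r=least_squares(f,np.clip(q0,lo+1e-3,hi-1e-3),bounds=(lo,hi));e=f(r.x);return r.x,np.linalg.norm(e[:3])/5,np.linalg.norm(e[3:])
def iks(P,Rt,N=30,seed=0):
    g=np.random.default_rng(seed);out=[]
    for _ in range(N):
        q,a,b=ik(P,Rt,g.uniform(LO,HI))
        if a<1e-3 and b<5e-3 and not any(np.abs(q-o).max()<.05 for o in out): out.append(q)
    return out
E
python3 - <<'E'
from kin import *
for a in [1.829,1.829+1.4,1.829+2.88,-1.313,-1.313+1.4,-1.313+2.88]:
    for h in(.035,.1):
        print(a,h,[x.round(2).tolist() for x in iks(pan(.068,.044,h),toolR(a),25)])
E
```

```text
1.829 0.035 []
1.829 0.1 []
3.229 0.035 []
3.229 0.1 []
4.709 0.035 []
4.709 0.1 []
-1.313 0.035 []
-1.313 0.1 []
0.08699999999999997 0.035 []
0.08699999999999997 0.1 []
1.567 0.035 []
1.567 0.1 []
```

```bash
cat >> h.py <<'E'
def toolT(th,a):  # tool z tilted th from vertical-down toward cooker's back; a: acw angle of jaw from up-slope
    N=Rc@[-np.sin(th),0,np.cos(th)];U=Rc@[np.cos(th),0,np.sin(th)]
    x=U*np.cos(a)+l*np.sin(a);z=-N;return np.column_stack([x,np.cross(z,x),z])
E
python3 - <<'E'
from kin import *
G=pan(.068,.044,.029)
for deg in (28,22,16,10,0):
  for a in [1.829,1.829+1.44,1.829+2.88,-1.313]:
    Rt=toolT(np.radians(deg),a)
    print(deg,a,[x.round(2).tolist() for x in iks(G-Rt[:,2]*.006,Rt,16)])
E
```

```text
28 1.829 []
28 3.269 []
28 4.709 []
28 -1.313 []
22 1.829 []
22 3.269 []
22 4.709 []
22 -1.313 []
16 1.829 [[0.76, 0.03, -0.87, 0.45, -0.55, -2.64]]
16 3.269 [[0.76, 0.03, -0.87, 0.45, -0.55, -1.2]]
16 4.709 [[0.76, 0.03, -0.87, 0.45, -0.55, 0.24]]
16 -1.313 [[0.76, 0.03, -0.87, 0.45, -0.55, 0.51]]
10 1.829 [[0.72, 0.08, -0.72, 0.22, -0.68, -2.39]]
10 3.269 [[0.72, 0.08, -0.72, 0.22, -0.68, -0.95]]
10 4.709 [[0.72, 0.08, -0.72, 0.22, -0.68, 0.49]]
10 -1.313 [[0.72, 0.08, -0.72, 0.22, -0.68, 0.75]]
0 1.829 [[0.62, 0.17, -0.51, -0.0, -0.89, -2.13]]
0 3.269 [[0.62, 0.17, -0.51, -0.0, -0.89, -0.69]]
0 4.709 [[0.62, 0.17, -0.51, -0.0, -0.89, 0.75]]
0 -1.313 [[0.62, 0.17, -0.51, 0.0, -0.89, 1.01]]
```

Run:
```python
from kin import *
Rt=toolT(np.radians(16),1.829)
for back in (0,.04,.08,.12):
    P=pan(.068,.044,.018)-Rt[:,2]*(.025+back)
    print(back,P.round(3),[x.round(2).tolist() for x in iks(P,Rt,16)])
P=pan(.068,.044,.018)-Rt[:,2]*(.025+.07)
go(P,Rt)
```

```text
0 [0.485 0.114 0.155] [[0.76, 0.02, -0.85, 0.43, -0.58, -2.61]]
0.04 [0.474 0.116 0.193] [[0.8, -0.05, -0.8, 0.37, -0.7, -2.57]]
0.08 [0.463 0.118 0.232] [[0.84, -0.1, -0.74, 0.33, -0.82, -2.55]]
0.12 [0.453 0.12  0.27 ] [[0.87, -0.16, -0.68, 0.3, -0.93, -2.54]]
t 3.925 d [-0.036   0.1595 -0.1489] rv [-0.1257 -0.2374 -0.3163] force [ 1.1  0.4 -0.4] q [ 0.221  0.009 -0.115 -0.114 -1.397 -1.405] w 0.087710693017182
```

```bash
python3 -m jog '[[[-0.0045,0.02,-0.0186,-0.0157,-0.0297,-0.0395,1],[-0.0045,0.02,-0.0186,-0.0157,-0.0297,-0.0395,1],[-0.0045,0.02,-0.0186,-0.0157,-0.0297,-0.0395,1],[-0.0045,0.02,-0.0186,-0.0157,-0.0297,-0.0395,1],[-0.0045,0.02,-0.0186,-0.0157,-0.0297,-0.0395,1],[-0.0045,0.02,-0.0186,-0.0157,-0.0297,-0.0395,1],[-0.0045,0.02,-0.0186,-0.0157,-0.0297,-0.0395,1],[-0.0045,0.02,-0.0186,-0.0157,-0.0297,-0.0395,1],[0,0,0,0,0,0,1],[0,0,0,0,0,0,1]]]'
cat > look.py <<'E'
import sys
from h import *
nm=sys.argv[1]
for c in sys.argv[2:]:
    f=grab_frame(c);cv2.imwrite(f"pics/{nm}{c}.png",f["pixels"][:,:,::-1])
    if c=='wrist':
        C=cam(f);im=f["pixels"][:,:,::-1].copy()
        print('axis base',proj(C,pan(.068,.044,0)),'top',proj(C,pan(.068,.044,.0365)),'key',proj(C,pan(.057,-.07,.012)))
E
python3 look.py a wrist
python3 - <<'E'
from kin import *
Rt=toolT(np.radians(16),1.829)
go(pan(.068,.044,.018)-Rt[:,2]*(.025),Rt)
E
```

```text
t: 5.18
eef_pos: [0.4663, 0.119, 0.223]
ee_rot: [2.87, 0.07, 1.636]
force: [0.5, -0.0, 0.7]
width: 0.088
axis base [249.19486604 204.9470427 ] top [253.56597042 204.61380453] key [ 92.65280883 180.48369173]
t 5.225 d [ 0.0182 -0.005  -0.0685] rv [-0.0011  0.0018 -0.0054] force [ 0.5 -1.   0.9] q [ 0.828 -0.089 -0.753  0.338 -0.783 -2.552] w 0.08773361339297082
```

View pics/awrist.png

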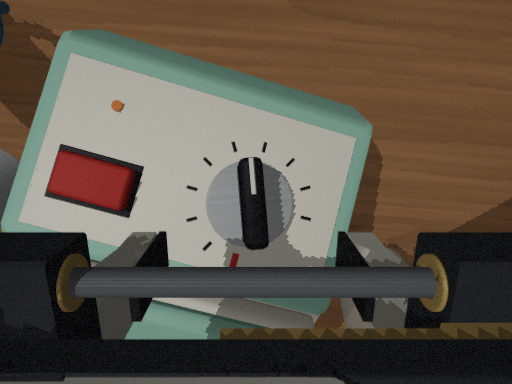

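Run:
```python
from h import *
f=grab_frame("wrist");C=cam(f)
for phi in (2.7,2.8,2.88,2.95,3.02):
    for s in(.068,.069):
        w=pan(s,.044,.0365);d=u*np.cos(phi)-l*np.sin(phi);print(phi,s,proj(C,w+.031*d).round(1),proj(C,w-.031*d).round(1))
```

```text
2.7 0.068 [245.3 158.7] [263.1 249.8]
2.7 0.069 [245.6 157.3] [263.5 248.3]
2.8 0.068 [249.8 158.1] [258.6 250.5]
2.8 0.069 [250.2 156.7] [258.9 249. ]
2.88 0.068 [253.5 158. ] [254.9 250.7]
2.88 0.069 [253.8 156.6] [255.2 249.3]
2.95 0.068 [256.7 158.1] [251.6 250.7]
2.95 0.069 [257.1 156.7] [252.  249.2]
3.02 0.068 [259.9 158.4] [248.4 250.4]
3.02 0.069 [260.2 157. ] [248.7 249. ]
```

```bash
python3 -m jog '[[[0.003,-0.0008,-0.0115,-0.0029,0.0006,0.0104,1],[0.003,-0.0008,-0.0115,-0.0029,0.0006,0.0104,1],[0.003,-0.0008,-0.0115,-0.0029,0.0006,0.0104,1],[0.003,-0.0008,-0.0115,-0.0029,0.0006,0.0104,1],[0.003,-0.0008,-0.0115,-0.0029,0.0006,0.0104,1],[0.003,-0.0008,-0.0115,-0.0029,0.0006,0.0104,1],[0,0,0,0,0,0,1]]]'
python3 look.py b wrist side
python3 - <<'E'
from kin import *
Rt=toolT(np.radians(16),1.893)
go(pan(.0688,.044,.018)-Rt[:,2]*(.025),Rt)
E
```

```text
t: 6.15
eef_pos: [0.4851, 0.112, 0.1525]
ee_rot: [2.877, 0.089, 1.694]
force: [0.2, 0.8, -0.2]
width: 0.0877
axis base [252.55667019 247.21432089] top [261.06477887 257.02822253] key [ 32.87297344 204.72560898]
t 6.25 d [-0.0011  0.0012  0.0006] rv [ 0.0001  0.0005 -0.0029] force [-0.2  0.9  0. ] q [ 0.761  0.027 -0.857  0.433 -0.564 -2.55 ] w 0.0876620646564294
```

View pics/bwrist.png

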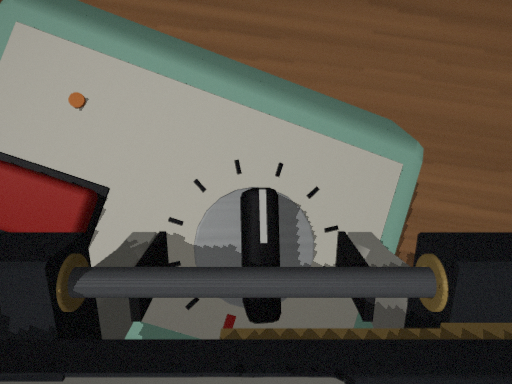

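View pics/bside.png

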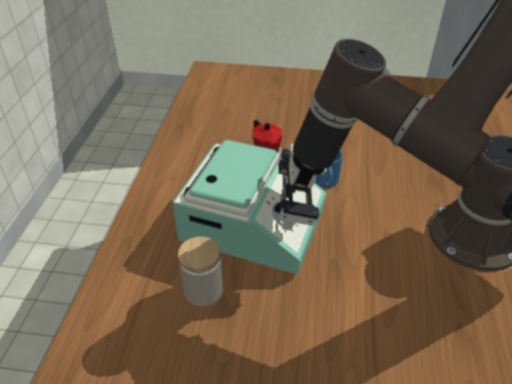

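```bash
python3 -m jog '[[[-0.0005,0.0015,0,0,0,0,0.4],[0,0,0,0,0,0,0.15],[0,0,0,0,0,0,0],[0,0,0,0,0,0,0],[0,0,0,0,0,0,0],[0,0,0,0,0,0,0]]]' 15
python3 look.py c wrist; python3 -c "
from h import *
print(monitor.get_state())"
```

```text
t: 7.0
eef_pos: [0.4849, 0.1142, 0.1538]
ee_rot: [2.875, 0.087, 1.694]
force: [-1.3, 1.0, -0.1]
width: 0.0333
axis base [249.15066113 246.43305217] top [256.88870731 256.10522595] key [ 29.7925007  204.13120833]
{'t': 7.05, 'q': array([ 0.7648805 ,  0.02617112, -0.8570636 ,  0.43339386, -0.56487461,
       -2.55403458]), 'qd': array([-0.00249302,  0.00110115,  0.00017872, -0.00089245, -0.00033391,
        0.00101251]), 'joint_efforts': array([ 6.39055943e-03, -2.48019111e+01,  2.26240987e+01,  4.70609218e+00,
        1.70767014e-01,  1.66710833e-02]), 'eef_pos': array([0.48494251, 0.11416507, 0.15374713]), 'ee_rot': array([2.87526071, 0.08724754, 1.69444097]), 'force': array([ 1.14677546, -0.23446177,  0.50450832]), 'moment': array([0.13729426, 0.85761573, 0.04427233]), 'width': 0.029744699438606075}
```

View pics/cwrist.png

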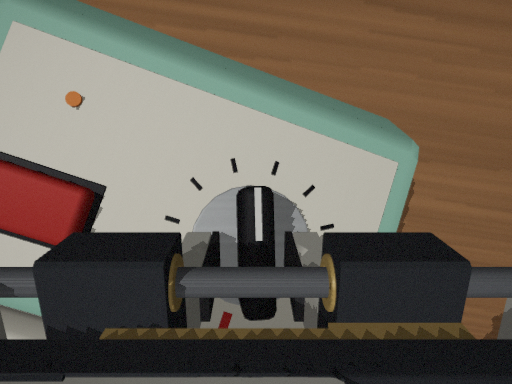

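```bash
python3 -m jog '[[[0,0,0,0,0,0,0],[0,0,0,0,0,0,0],[0,0,0,0,0,0,0],[0,0,0,0,0,0,0]]]' 15
python3 -m jog '[[[0,0,0,-0.0406,0.0078,0.144,0],[0,0,0,-0.0406,0.0078,0.144,0],[0,0,0,-0.0406,0.0078,0.144,0],[0,0,0,-0.0406,0.0078,0.144,0]]]'
python3 look.py d wrist; python3 -c "
from h import *
s=monitor.get_state();print(s['q'],s['force'],s['moment'],s['width'])"
```

```text
t: 7.55
eef_pos: [0.4852, 0.1155, 0.1539]
ee_rot: [2.874, 0.085, 1.696]
force: [-5.0, 7.9, 0.0]
width: 0.0177
t: 8.05
eef_pos: [0.4853, 0.1172, 0.1535]
ee_rot: [2.966, 0.219, 2.292]
force: [-9.4, 19.4, -7.4]
width: 0.0218
axis base [239.10287688 239.35435038] top [257.33254238 256.17060039] key [73.6849499  72.50441576]
[ 0.76744615  0.02739978 -0.85535946  0.42956856 -0.56049432 -1.94070611] [-8.89334657 17.20179846 -7.1740475 ] [6.18415798 4.50905049 1.21035995] 0.021501375585754826
```

View pics/dwrist.png

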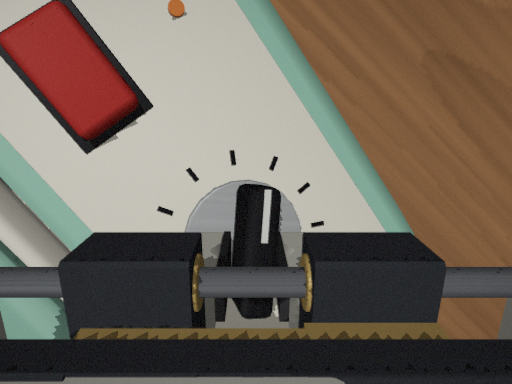

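```bash
python3 -m jog '[[[-0.001,0.002,0,-0.0406,0.0078,0.144,0],[-0.001,0.001,0,-0.0406,0.0078,0.144,0],[0,0,0,-0.0406,0.0078,0.144,0],[0,0,0,-0.0406,0.0078,0.144,0]]]'
python3 -c "
from h import *
s=monitor.get_state();print(s['q'],s['force'],s['moment'],s['width'])"
```

```text
t: 8.6
eef_pos: [0.4825, 0.1182, 0.1531]
ee_rot: [3.127, 0.277, 2.908]
force: [-9.4, 9.3, -4.1]
width: 0.022
[ 0.7754589   0.02580195 -0.85779622  0.43024528 -0.56659025 -1.35816446] [-9.43966735  9.34540013 -4.06165977] [3.60363926 4.41319222 0.56479036] 0.02204600587621114
```

```bash
python3 -m jog '[[[-0.001,0.001,0,-0.0406,0.0078,0.144,0],[-0.001,0,0,-0.0406,0.0078,0.144,0],[0,0,0,-0.0406,0.0078,0.144,0],[0,0,0,-0.0406,0.0078,0.144,0],[0,0,0,-0.0406,0.0078,0.144,0]]]'
python3 look.py e wrist;python3 -c "
from h import *
s=monitor.get_state();print(s['q'],s['force'],s['moment'],s['width'])"
```

```text
t: 9.22
eef_pos: [0.4799, 0.1177, 0.153]
ee_rot: [-2.958, 0.209, -2.606]
force: [-10.5, 2.1, 1.8]
width: 0.0201
axis base [236.93963255 220.02014523] top [253.39558374 261.67419142] key [390.76620307  39.91751341]
[ 0.78054168  0.0226856  -0.86139877  0.43127026 -0.57143339 -0.60771596] [-9.18579475  3.28654516  0.99689956] [1.23402232 3.89841947 0.04836265] 0.020030447636925887
```

View pics/ewrist.png

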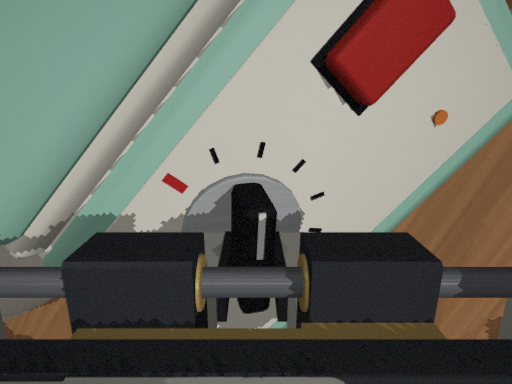

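```bash
python3 -m jog '[[[-0.001,0,0,-0.0406,0.0078,0.144,0],[-0.001,0,0,-0.0406,0.0078,0.144,0],[0,0,0,-0.0406,0.0078,0.144,0],[0,0,0,-0.0406,0.0078,0.144,0],[0,0,0,-0.0406,0.0078,0.144,0],[0,0,0,-0.0406,0.0078,0.144,0],[0,0,0,0,0,0,0]]]'
python3 look.py f wrist;python3 -c "
from h import *
s=monitor.get_state();print(s['q'],s['force'],s['moment'],s['width'])"
```

```text
t: 10.15
eef_pos: [0.4777, 0.1162, 0.1531]
ee_rot: [-2.865, -0.013, -1.733]
force: [-4.4, -4.6, 4.4]
width: 0.0165
axis base [251.88009048 211.78524799] top [251.47330185 260.02480646] key [473.99935444 215.21508185]
[ 0.7832483   0.01896102 -0.86595502  0.43455347 -0.57456789  0.27239943] [-4.10315707 -5.30609014  3.99366716] [-1.41696697  2.19803847 -0.89177588] 0.016282037369643395
```

View pics/fwrist.png

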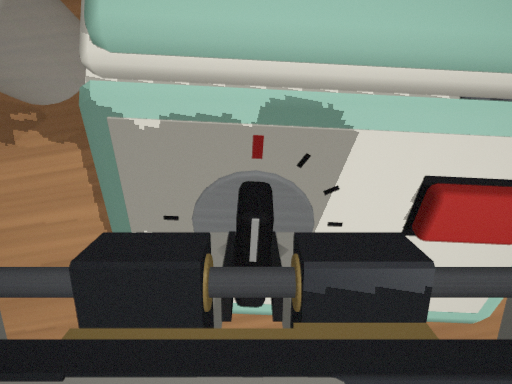

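```bash
python3 -m jog '[[[0,0,0,-0.0216,0.0042,0.0769,0],[0,0,0,0,0,0,0],[0,0,0,0,0,0,0]]]'
python3 -c "
from h import *
s=monitor.get_state();print(s['q'],s['force'],s['moment'],s['width'])"
python3 -m jog '[[[0,0,0,0,0,0,0.5],[0,0,0,0,0,0,0.5],[0,0,0,0,0,0,0.5],[0,0,0,0,0,0,0.5],[-0.008,0.002,0.03,0,0,0,0.5],[-0.008,0.002,0.03,0,0,0,0.5],[-0.008,0.002,0.03,0,0,0,0.5],[0,0,0,0,0,0,0.5]]]'
python3 look.py g wrist top side
```

```text
t: 10.58
eef_pos: [0.4777, 0.1162, 0.153]
ee_rot: [-2.867, -0.034, -1.658]
force: [-4.5, -3.9, 5.0]
width: 0.0174
[ 0.78330962  0.01897152 -0.86607857  0.4343677  -0.57434848  0.35171083] [-4.50874883 -3.88049514  5.03395535] [-1.21252873  2.23761877 -0.87937232] 0.017365636324581275
t: 11.58
eef_pos: [0.4556, 0.1254, 0.2463]
ee_rot: [-2.861, -0.027, -1.654]
force: [-0.0, 0.1, -0.6]
width: 0.0435
axis base [258.37667197 178.14716395] top [257.33919087 204.2221848 ] key [401.84459082 189.92033947]
```

View pics/gwrist.png

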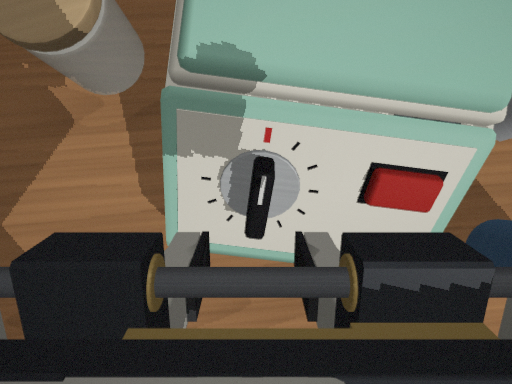

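Run:
```python
from h import *
f=grab_frame("wrist");C=cam(f)
for phi in (-.1,0,.1,.2):
        w=pan(.069,.044,.0365);d=u*np.cos(phi)-l*np.sin(phi);print(phi,proj(C,w+.031*d).round(1),proj(C,w-.031*d).round(1),proj(C,pan(.069,.044,.0065)+.031*d),'mark',proj(C,pan(.0285,.044,0)))
im=f["pixels"][140:250,190:330,::-1];cv2.imwrite("pics/g2.png",cv2.resize(im,None,fx=5,fy=5,interpolation=cv2.INTER_CUBIC))
t=grab_frame("top");im=t["pixels"][180:270,165:300,::-1];cv2.imwrite("pics/g3.png",cv2.resize(im,None,fx=5,fy=5,interpolation=cv2.INTER_CUBIC))
```

```text
-0.1 [255.9 168.4] [255.  235.7] [256.86544277 148.26543577] mark [262.53017403 133.46359958]
0 [260.4 168.7] [251.1 235.5] [260.92649334 148.52979884] mark [262.53017403 133.46359958]
0.1 [264.9 169.3] [247.2 234.9] [264.93545644 149.15617001] mark [262.53017403 133.46359958]
0.2 [269.2 170.4] [243.5 234.1] [268.8440622  150.13618909] mark [262.53017403 133.46359958]
```

View pics/g2.png

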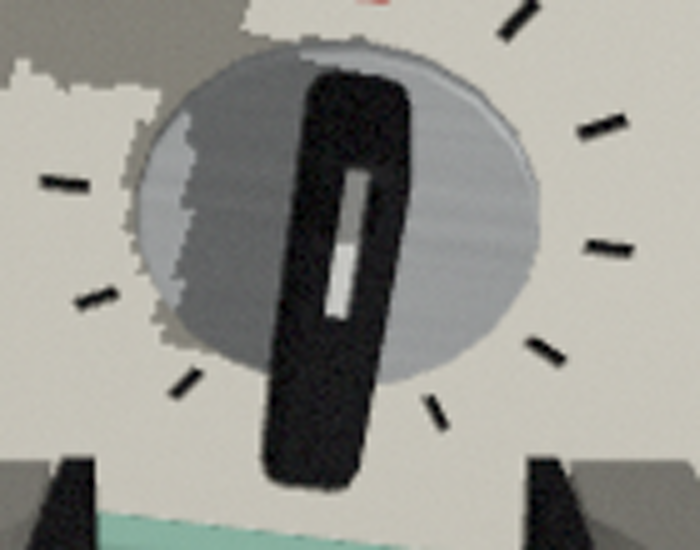

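View pics/g3.png

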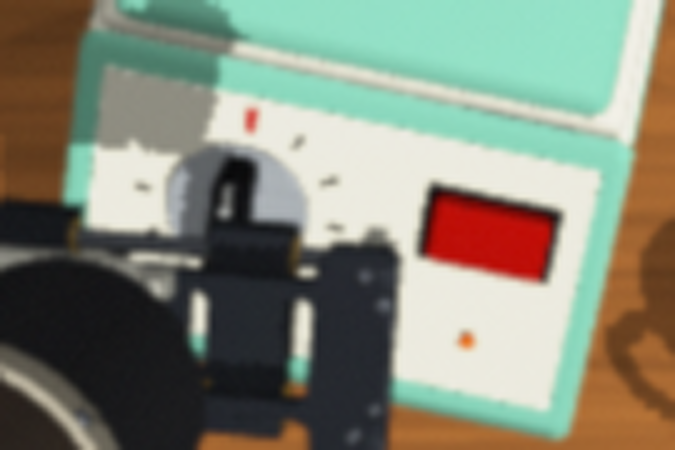

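Run:
```python
from kin import *
q0=monitor.get_state()['q']
Rt=toolT(np.radians(16),4.712)
K=np.array([.4823,-.0019,.132])
# contact at upslope edge: tip centre such that upslope pad edge touches near key centre: tip centre shifted 4mm downslope
for h in (.05,.012,.004,-.002):
    tip=K-u*.005+n*h;P=tip-Rt[:,2]*.025
    print(h,ik(P,Rt,q0));d,rv=go(P,Rt)
```

```text
0.05 (array([ 0.61797517, -0.15519963, -0.8703923 ,  0.32022134, -0.68542949,
        0.53087202]), np.float64(1.7319402256515027e-11), np.float64(2.194840007137822e-10))
t 11.825 d [-0.0113 -0.1181 -0.0487] rv [ 0.0319 -0.0076 -0.1057] force [-0.  -0.2 -0.6] q [ 0.867 -0.124 -0.729  0.324 -0.855  0.423] w 0.04351858458385007
0.012 (array([ 0.56091816, -0.06905726, -0.89355377,  0.35671237, -0.56875263,
        0.53492436]), np.float64(1.103533612628949e-12), np.float64(1.2216892788401334e-11))
t 11.825 d [ 0.0101 -0.1222 -0.0798] rv [ 0.0319 -0.0076 -0.1057] force [-0.  -0.2 -0.6] q [ 0.867 -0.124 -0.729  0.324 -0.855  0.423] w 0.04351858458385007
0.004 (array([ 0.54923833, -0.05072089, -0.89827197,  0.3667207 , -0.54441914,
        0.53334455]), np.float64(1.4469993948802444e-11), np.float64(1.360488148727742e-10))
t 11.825 d [ 0.0146 -0.1231 -0.0863] rv [ 0.0319 -0.0076 -0.1057] force [-0.  -0.2 -0.6] q [ 0.867 -0.124 -0.729  0.324 -0.855  0.423] w 0.04351858458385007
-0.002 (array([ 0.54050105, -0.03694416, -0.90181096,  0.37490272, -0.52620563,
        0.53150539]), np.float64(8.797110365304038e-11), np.float64(6.920278996004613e-10))
t 11.825 d [ 0.018  -0.1237 -0.0913] rv [ 0.0319 -0.0076 -0.1057] force [-0.  -0.2 -0.6] q [ 0.867 -0.124 -0.729  0.324 -0.855  0.423] w 0.04351858458385007
```

```bash
python3 -m jog '[[[-0.002,-0.024,0,0.0064,-0.0015,-0.021,0],[-0.002,-0.024,0,0.0064,-0.0015,-0.021,0],[-0.002,-0.024,-0.008,0.0064,-0.0015,-0.021,0],[-0.002,-0.024,-0.02,0.0064,-0.0015,-0.021,0],[-0.003,-0.022,-0.02,0.0064,-0.0015,-0.021,0],[0,0,0,0,0,0,0],[0,0,0,0,0,0,0]]]' 30
python3 look.py h wrist side
python3 - <<'E'
from kin import *
Rt=toolT(np.radians(16),4.712)
K=np.array([.4823,-.0019,.132])
for h in (.012,.0,-.007):
    tip=K-u*.005+n*h;P=tip-Rt[:,2]*.025;go(P,Rt)
E
```

```text
t: 12.7
eef_pos: [0.4444, 0.0063, 0.1959]
ee_rot: [-2.861, 0.001, -1.76]
force: [1.3, 0.3, 0.4]
width: 0.0004
axis base [ 86.81425417 191.17846357] top [ 61.91528459 225.63460847] key [252.08976214 187.8262288 ]
t 12.8 d [ 0.0202 -0.0054 -0.0333] rv [-0.0014  0.0021 -0.0017] force [ 0.2  0.3 -0.1] q [ 0.619 -0.154 -0.867  0.321 -0.684  0.531] w 0.00046529160326430825
t 12.8 d [ 0.0269 -0.0067 -0.0432] rv [-0.0014  0.0021 -0.0017] force [ 0.2  0.3 -0.1] q [ 0.619 -0.154 -0.867  0.321 -0.684  0.531] w 0.00046529160326430825
t 12.8 d [ 0.0309 -0.0074 -0.0489] rv [-0.0014  0.0021 -0.0017] force [ 0.2  0.3 -0.1] q [ 0.619 -0.154 -0.867  0.321 -0.684  0.531] w 0.00046529160326430825
```

View pics/hwrist.png

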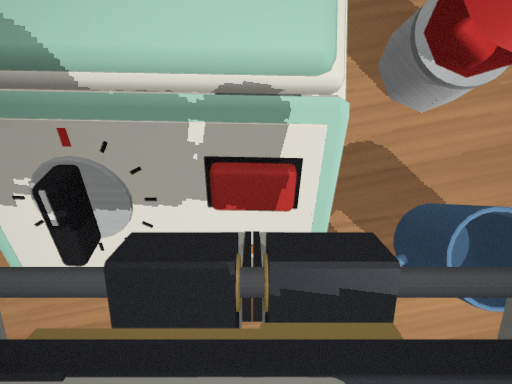

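View pics/hside.png

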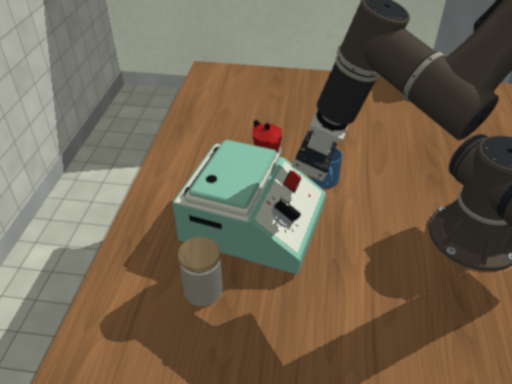

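```bash
python3 -m jog '[[[0.005,-0.0013,-0.0083,0,0,0,0],[0.005,-0.0013,-0.0083,0,0,0,0],[0.005,-0.0013,-0.0083,0,0,0,0],[0.005,-0.0013,-0.0083,0,0,0,0],[0.0034,-0.0007,-0.0049,0,0,0,0],[0,0,0,0,0,0,0]]]'
python3 look.py i wrist
```

```text
t: 13.55
eef_pos: [0.4673, -0.0, 0.1571]
ee_rot: [-2.862, 0.001, -1.761]
force: [-1.9, 0.4, 0.8]
width: 0.0001
axis base [ 48.67109598 231.66786467] top [ 10.71782427 282.13045056] key [247.4614834  231.19867898]
```

View pics/iwrist.png

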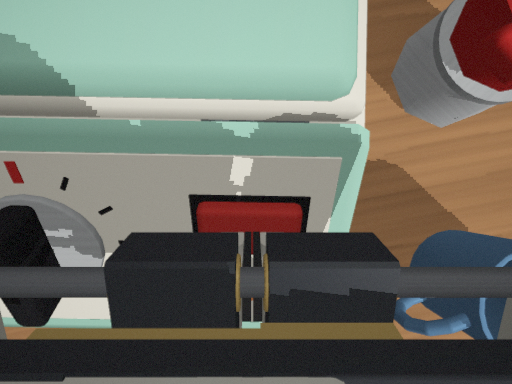

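Just touching. Now I press on in small steps.

```bash
python3 -m jog '[[[0.0017,-0.0003,-0.0025,0,0,0,0],[0.0017,-0.0003,-0.0025,0,0,0,0],[0,0,0,0,0,0,0]]]'
python3 -m jog '[[[0.0012,-0.0002,-0.0016,0,0,0,0],[0,0,0,0,0,0,0]]]'
python3 look.py j wrist top
```

```text
t: 13.98
eef_pos: [0.4704, -0.0007, 0.1528]
ee_rot: [-2.861, 0.001, -1.761]
force: [-10.0, 1.3, 9.2]
width: 0.0005
t: 14.22
eef_pos: [0.4712, -0.0009, 0.1519]
ee_rot: [-2.861, 0.001, -1.761]
force: [-26.8, 7.2, 27.3]
width: -0.0001
axis base [ 42.4758598  240.14014998] top [  1.94498448 293.9537818 ] key [247.04006795 240.466919  ]
```

View pics/jwrist.png

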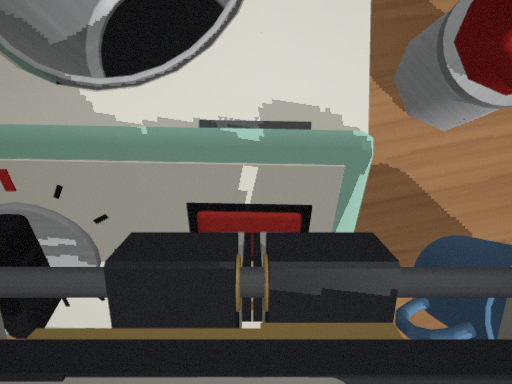

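Lid has sprung open (pot visible). I retreat and look.

```bash
python3 -m jog '[[[-0.01,0.002,0.015,0,0,0,0],[-0.02,0.004,0.025,0,0,0,0],[-0.02,0.004,0.03,0,0,0,0],[-0.02,0.004,0.03,0,0,0,0],[0,0,0.03,0,0,0,0],[0,0,0.03,0,0,0,0],[0,0,0,0,0,0,0],[0,0,0,0,0,0,0]]]'
python3 look.py k wrist top side
```

```text
t: 15.32
eef_pos: [0.4018, 0.0135, 0.3107]
ee_rot: [-2.861, 0.002, -1.76]
force: [-0.9, 0.5, -0.9]
width: 0.0004
axis base [140.11635417 150.05198848] top [129.40690828 168.08587582] key [250.43562725 145.75879585]
```

View pics/ktop.png

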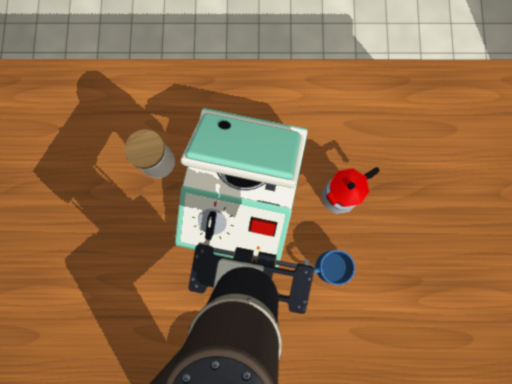

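View pics/kside.png

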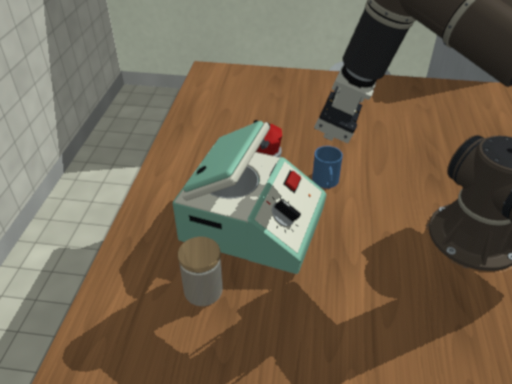

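View pics/kwrist.png

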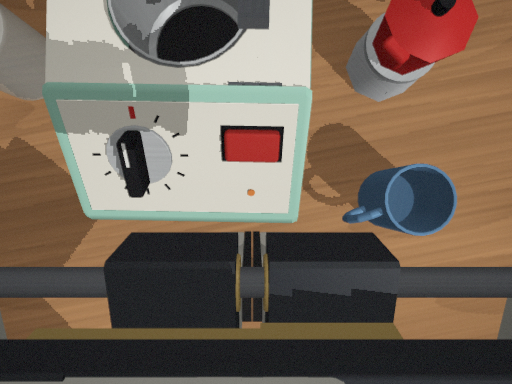

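Run:
```python
from h import *
T=cam(grab_frame("top"));S=cam(grab_frame("side"))
t=lambda u,v:(165+u/3.4-.35,100+v/3.4-.35)
def ck(p): return (Rc.T@(p-O)).round(4)
for nm,p,z in [('back L',t(133,30),.151),('back R',t(483,100),.151),('hingebar',t(170,58),.16),('hingebarR',t(430,112),.16),('lidfrontL',t(85,285),.17),('lidfrontR',t(405,352),.17),('panelTopL',t(62,295),.155),('panelTopR',t(430,370),.155)]:
    print(nm,ck(plane(T,p,z)))
# lid now: front top corners, two views
for nm,a,b in [('lid front L low',(184,162),(186,190)),('lid front R low',(291,184),(272,128))]:
    x,e=tri(T,a,S,b);print(nm,ck(x),x,e)
f=grab_frame("top")["pixels"][100:270,165:320,::-1];cv2.imwrite("pics/k1.png",cv2.resize(f,None,fx=3.5,fy=3.5,interpolation=cv2.INTER_CUBIC))
f=grab_frame("side")["pixels"][110:260,165:330,::-1];cv2.imwrite("pics/k2.png",cv2.resize(f,None,fx=4,fy=4,interpolation=cv2.INTER_CUBIC))
```

```text
back L [0.1176 0.1147 0.151 ]
back R [ 0.1145 -0.1259  0.151 ]
hingebar [0.1002 0.0843 0.16  ]
hingebarR [ 0.0967 -0.0926  0.16  ]
lidfrontL [-0.0625  0.1038  0.17  ]
lidfrontR [-0.0654 -0.1057  0.17  ]
panelTopL [-0.0697  0.1202  0.155 ]
panelTopR [-0.0716 -0.124   0.155 ]
lid front L low [0.0212 0.1334 0.2124] [0.66108802 0.17076284 0.21240767] [np.float64(0.0486387653021242), np.float64(0.04863876530212427)]
lid front R low [-0.0422 -0.1119  0.2464] [ 0.55248838 -0.05811076  0.24638033] [np.float64(0.0065509288528649255), np.float64(0.006550928852864954)]
```

View pics/k1.png

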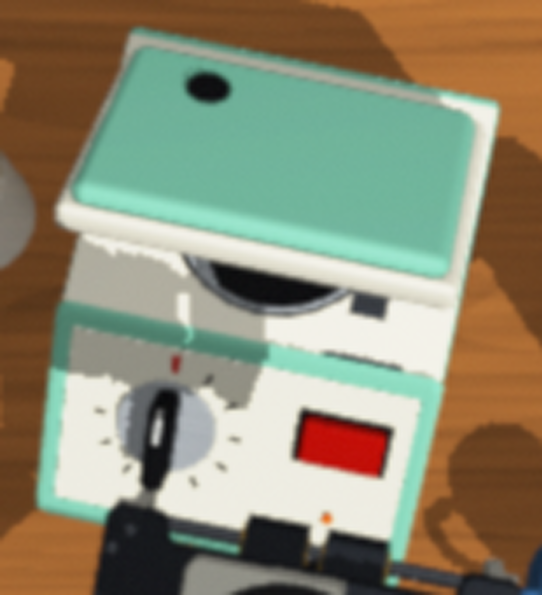

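View pics/k2.png

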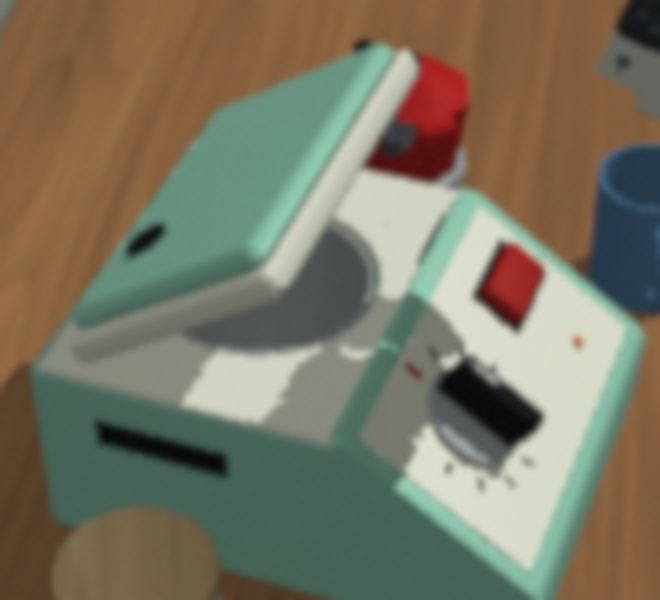

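Run:
```python
from kin import *
Rt=toolT(np.radians(16),4.712)
T=cam(grab_frame("top"));S=cam(grab_frame("side"))
for a,b in [((182.1,163.4),(233.7,182.5)),((293.6,186.6),(268.7,127.5))]:
    x,e=tri(T,a,S,b);print((Rc.T@(x-O)).round(3),e)
s=monitor.get_state();q=s['q'];prev=s['eef_pos']
for tip in [(-.085,0,.22),(-.045,0,.22),(.0,0,.245),(.043,0,.27),(.05,0,.27)]:
    P=O+Rc@np.array(tip)-Rt[:,2]*.025
    q,a,b=ik(P,Rt,q);print(tip,P.round(4),(P-prev).round(4),q.round(2),a,b);prev=P
go(P,Rt)
```

```text
[-0.035  0.113  0.246] [np.float64(0.0016264312837556895), np.float64(0.0016264312837552869)]
[-0.039 -0.117  0.242] [np.float64(0.0001285450924443758), np.float64(0.00012854509244439555)]
(-0.085, 0, 0.22) [0.5249 0.0612 0.244 ] [ 0.123   0.0477 -0.0668] [ 0.62 -0.03 -0.63  0.28 -0.8   0.58] 3.5102093027879513e-13 4.0983810095314196e-12
(-0.045, 0, 0.22) [0.5641 0.0536 0.244 ] [ 0.0393 -0.0076  0.    ] [ 0.55  0.04 -0.55  0.27 -0.79  0.66] 5.260738381877173e-13 3.1393571640250783e-12
(0.0, 0, 0.245) [0.6083 0.0451 0.269 ] [ 0.0442 -0.0085  0.025 ] [ 0.49  0.09 -0.42  0.23 -0.85  0.75] 2.2215299868541707e-16 1.7165201789816676e-16
(0.043, 0, 0.27) [0.6506 0.037  0.294 ] [ 0.0422 -0.0081  0.025 ] [ 0.44  0.15 -0.29  0.21 -0.92  0.83] 1.4461201490720888e-10 6.984578209581181e-10
(0.05, 0, 0.27) [0.6574 0.0357 0.294 ] [ 0.0069 -0.0013  0.    ] [ 0.44  0.16 -0.27  0.2  -0.92  0.84] 1.523798116786462e-12 8.847800815392208e-12
t 15.775 d [ 0.2555  0.0222 -0.0168] rv [-0.0009  0.001  -0.0009] force [-0.7 -0.2 -0.1] q [ 0.75  -0.351 -0.702  0.257 -1.065  0.524] w 0.0006132067530093591
```

```bash
python3 -m jog '[[[0.019,0.008,-0.011,0,0,0,0],[0.019,0.008,-0.011,0,0,0,0],[0.019,0.008,-0.011,0,0,0,0],[0.019,0.008,-0.011,0,0,0,0],[0.019,0.008,-0.011,0,0,0,0],[0.018,0.008,-0.011,0,0,0,0],[0,0,0,0,0,0,0],[0,0,0,0,0,0,0]]]'
python3 look.py l side wrist; python3 -c "
from h import *
s=monitor.get_state();print(Rc.T@(s['eef_pos']-toolT(np.radians(16),4.7)[:,2]*-.025-O),s['force'])"
```

```text
t: 16.77
eef_pos: [0.5146, 0.0612, 0.245]
ee_rot: [-2.862, 0.001, -1.76]
force: [-0.5, -0.1, 0.3]
width: 0.0002
axis base [195.93535743 261.64989553] top [189.0980218  297.76672948] key [337.0041717  263.29725016]
[-0.09508115 -0.00174754  0.22150586] [0.1741719  0.57350489 0.17071573]
```

View pics/lside.png

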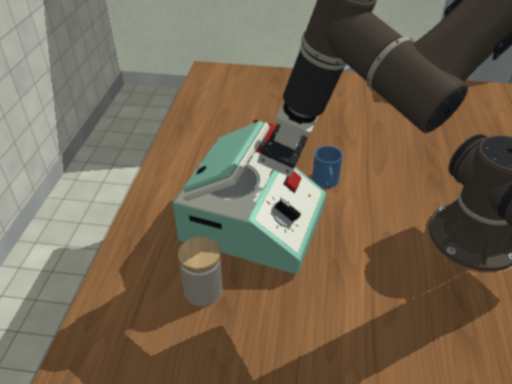

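View pics/lwrist.png

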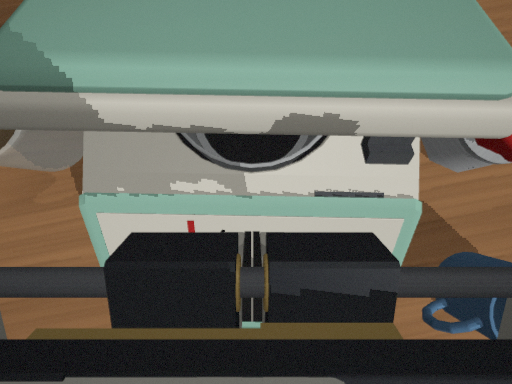

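```bash
python3 -m jog '[[[0.01,-0.0019,0,0,0,0,0],[0.01,-0.0019,0,0,0,0,0],[0.01,-0.0019,0,0,0,0,0],[0.0059,-0.0011,0,0,0,0,0],[0.0059,-0.0011,0,0,0,0,0],[0.0059,-0.0011,0.002,0,0,0,0],[0.0059,-0.0011,0.002,0,0,0,0],[0.0059,-0.0011,0.003,0,0,0,0],[0,0,0,0,0,0,0]]]'
cat > st.py <<'E'
from h import *
s=monitor.get_state();print('tip',(Rc.T@(s['eef_pos']+toolT(np.radians(16),4.7)[:,2]*.025-O)).round(4),s['force'].round(1),s['t'])
E
python3 st.py; python3 look.py m wrist side
```

```text
t: 18.0
eef_pos: [0.575, 0.0503, 0.2524]
ee_rot: [-2.861, 0.002, -1.76]
force: [-0.9, -0.4, -0.1]
width: 0.0005
tip [-0.0337 -0.0012  0.2284] [-0.9 -0.4 -0.1] 18.0
axis base [197.71295681 331.16312712] top [191.28648479 374.49728826] key [335.39263774 336.96728895]
```

View pics/mwrist.png

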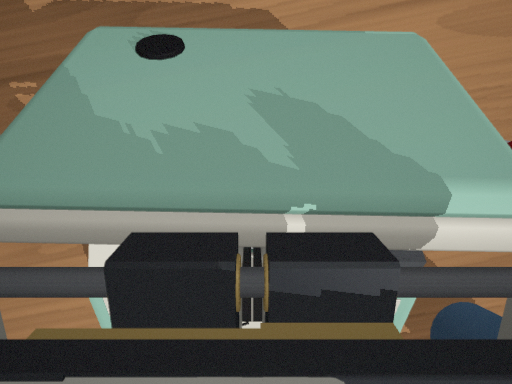

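View pics/mside.png

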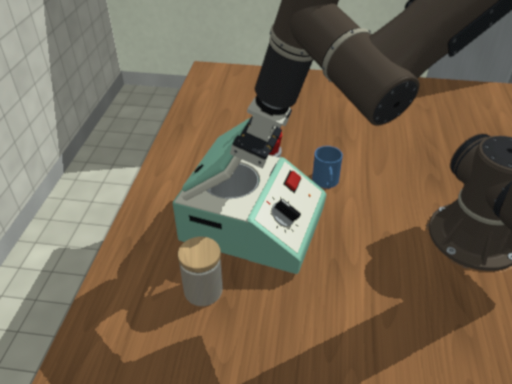

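Nearly or just in contact; I push on slowly with a slight rise.

```bash
python3 -m jog '[[[0.0059,-0.0011,0.003,0,0,0,0],[0.0059,-0.0011,0.003,0,0,0,0],[0.0059,-0.0011,0.003,0,0,0,0],[0.0059,-0.0011,0.003,0,0,0,0],[0.0059,-0.0011,0.003,0,0,0,0],[0,0,0,0,0,0,0]]]'
python3 st.py; python3 look.py n wrist side
```

```text
t: 18.85
eef_pos: [0.6045, 0.0447, 0.2672]
ee_rot: [-2.861, 0.002, -1.761]
force: [0.2, -1.4, 0.0]
width: 0.0005
tip [-0.0037 -0.0011  0.2432] [ 0.2 -1.4  0. ] 18.85
axis base [200.48950055 357.56982729] top [194.73481229 401.44244218] key [331.09565158 364.57572253]
```

View pics/nwrist.png

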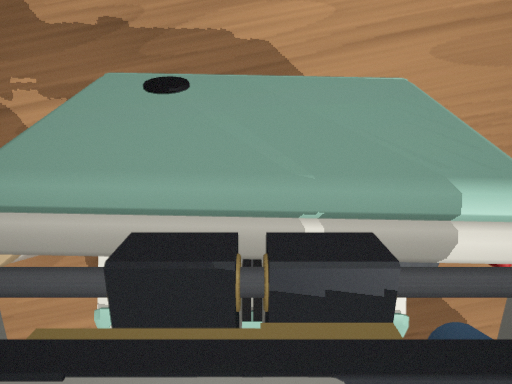

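View pics/nside.png

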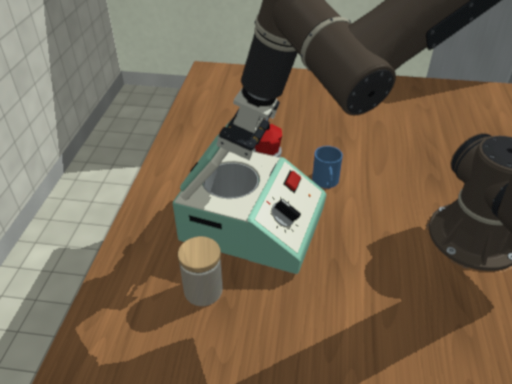

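```bash
python3 -m jog '[[[0.0059,-0.0011,0.004,0,0,0,0],[0.0059,-0.0011,0.004,0,0,0,0],[0.0059,-0.0011,0.004,0,0,0,0],[0.0059,-0.0011,0.004,0,0,0,0],[0.0059,-0.0011,0.004,0,0,0,0],[0.0059,-0.0011,0.004,0,0,0,0],[0,0,0,0,0,0,0]]]'
python3 st.py; python3 look.py o wrist side
```

```text
t: 19.82
eef_pos: [0.6399, 0.0381, 0.2914]
ee_rot: [-2.861, 0.002, -1.76]
force: [0.4, 0.7, -0.6]
width: 0.0004
tip [ 0.0324 -0.0009  0.2674] [ 0.4  0.7 -0.6] 19.825
axis base [204.63517124 382.38142828] top [199.76664418 425.17302739] key [325.21770024 390.18042166]
```

View pics/owrist.png

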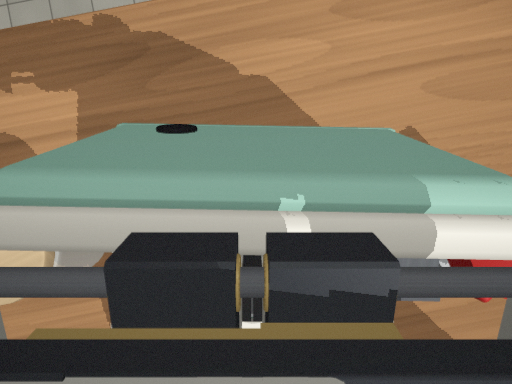

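View pics/oside.png

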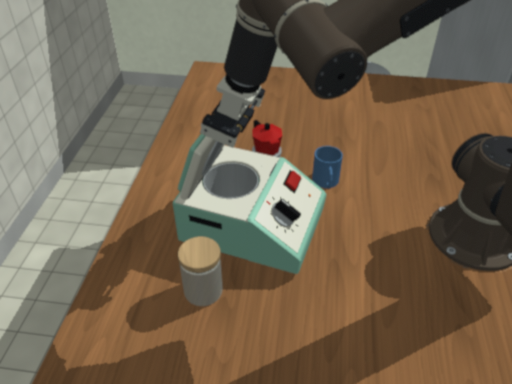

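```bash
python3 -m jog '[[[0.004,-0.0008,0,0,0,0,0],[0.004,-0.0008,0,0,0,0,0],[0,0,0,0,0,0,0]]]'; python3 st.py
python3 -m jog '[[[0.003,-0.0006,0,0,0,0,0],[0,0,0,0,0,0,0]]]'; python3 st.py
python3 -m jog '[[[0.003,-0.0006,0,0,0,0,0],[0,0,0,0,0,0,0]]]'; python3 st.py
```

```text
t: 20.3
eef_pos: [0.6476, 0.0365, 0.2909]
ee_rot: [-2.861, 0.001, -1.76]
force: [-0.2, 0.5, 0.6]
width: 0.0004
tip [ 0.0402 -0.001   0.2669] [-0.2  0.5  0.6] 20.3
t: 20.55
eef_pos: [0.6505, 0.0359, 0.291]
ee_rot: [-2.861, 0.001, -1.76]
force: [0.8, 0.9, -0.6]
width: 0.0004
tip [ 0.0431 -0.001   0.2669] [ 0.8  0.9 -0.6] 20.55
t: 20.8
eef_pos: [0.6535, 0.0354, 0.291]
ee_rot: [-2.861, 0.002, -1.76]
force: [0.2, -0.8, 0.0]
width: 0.0003
tip [ 0.0462 -0.001   0.267 ] [ 0.2 -0.8  0. ] 20.8
```

```bash
python3 -m jog '[[[0.003,-0.0006,0,0,0,0,0],[0,0,0,0,0,0,0]]]'; python3 st.py
python3 -m jog '[[[0.003,-0.0006,0,0,0,0,0],[0,0,0,0,0,0,0]]]'; python3 st.py
python3 look.py p wrist side top
```

```text
t: 21.05
eef_pos: [0.6565, 0.0347, 0.291]
ee_rot: [-2.861, 0.001, -1.76]
force: [-0.9, 0.2, 0.4]
width: 0.0005
tip [ 0.0493 -0.0011  0.267 ] [-0.9  0.2  0.4] 21.05
t: 21.3
eef_pos: [0.6593, 0.0341, 0.2909]
ee_rot: [-2.862, 0.001, -1.76]
force: [-0.6, 0.0, 0.2]
width: 0.0003
tip [ 0.0522 -0.0012  0.2669] [-0.6  0.   0.2] 21.3
axis base [204.29562577 403.03127685] top [199.39930938 447.94342138] key [324.89681224 411.93329346]
```

View pics/pside.png

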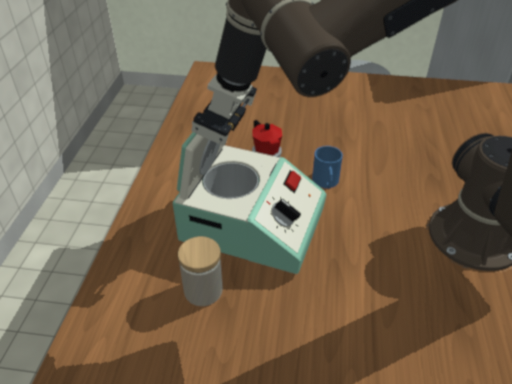

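View pics/pwrist.png

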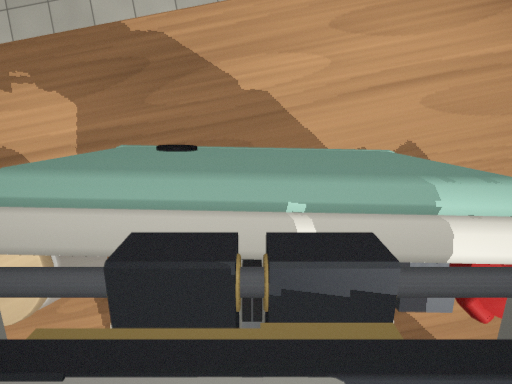

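```bash
for i in 1; do python3 -m jog '[[[0.003,-0.0006,0,0,0,0,0],[0,0,0,0,0,0,0]]]'; python3 st.py; done
python3 -m jog '[[[0.003,-0.0006,0,0,0,0,0],[0,0,0,0,0,0,0]]]'; python3 st.py
python3 -m jog '[[[0.002,-0.0004,0,0,0,0,0],[0,0,0,0,0,0,0]]]'; python3 st.py
```

```text
t: 21.7
eef_pos: [0.6622, 0.0335, 0.291]
ee_rot: [-2.862, 0.001, -1.76]
force: [-3.8, 0.4, 1.3]
width: 0.0003
tip [ 0.0551 -0.0013  0.267 ] [-3.8  0.4  1.3] 21.7
t: 21.95
eef_pos: [0.6648, 0.0328, 0.2909]
ee_rot: [-2.862, 0.001, -1.761]
force: [-6.4, 1.1, 3.3]
width: 0.0005
tip [ 0.0578 -0.0014  0.2669] [-6.4  1.1  3.3] 21.95
t: 22.2
eef_pos: [0.6666, 0.0325, 0.291]
ee_rot: [-2.863, 0.001, -1.761]
force: [-8.9, 1.9, 4.5]
width: 0.0007
tip [ 0.0596 -0.0014  0.267 ] [-8.9  1.9  4.5] 22.2
```

```bash
python3 -m jog '[[[-0.004,0.0008,0,0,0,0,0],[-0.006,0.0011,0,0,0,0,0],[-0.015,0.003,0,0,0,0,0],[-0.03,0.006,0,0,0,0,0],[-0.04,0.008,0.01,0,0,0,0],[-0.04,0.008,0.02,0,0,0,0],[-0.04,0.008,0.02,0,0,0,0],[-0.03,0,0.02,0,0,0,0],[-0.03,0,0,0,0,0,0],[0,0,0,0,0,0,0],[0,0,0,0,0,0,0]]]'; python3 st.py
python3 look.py r wrist side top
```

```text
t: 23.58
eef_pos: [0.4323, 0.0676, 0.3615]
ee_rot: [-2.86, 0.003, -1.759]
force: [0.4, -0.4, -1.0]
width: 0.0005
tip [-0.1771 -0.0112  0.3374] [ 0.4 -0.4 -1. ] 23.575
axis base [204.72008913 172.86814363] top [200.77259997 190.21504496] key [302.93980185 170.15732283]
```

View pics/rside.png

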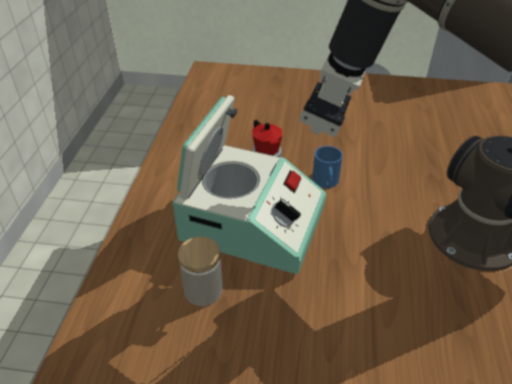

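View pics/rtop.png

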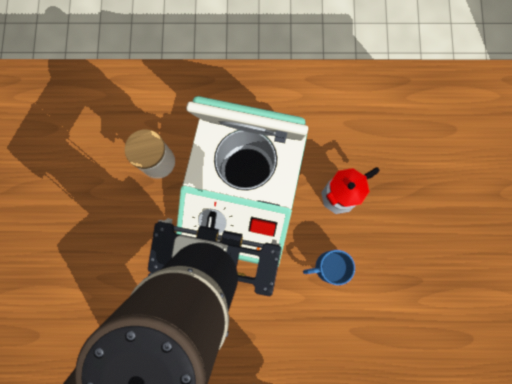

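View pics/rwrist.png

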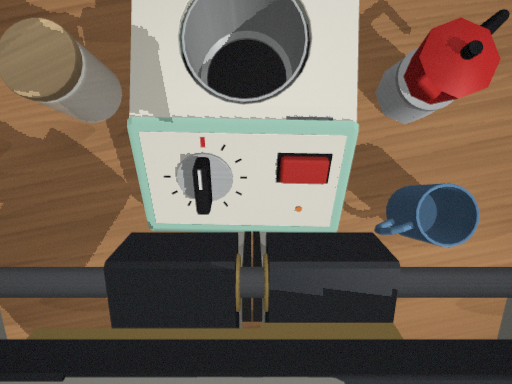

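Run:
```python
from h import *
ft=grab_frame("top");fs=grab_frame("side");fw=grab_frame("wrist");W=cam(fw);T=cam(ft);S=cam(fs)
for th in(1.15,1.25,1.35):
    for y in(.118,-.118):
        c=O+Rc@np.array([.098-.16*np.cos(th)-.006*np.sin(th),y,.158+.16*np.sin(th)-.006*np.cos(th)]);print(th,y,'top',proj(T,c).round(1),'side',proj(S,c).round(1))
for phi in (-.1,0,.1):
    w=pan(.069,.044,.0365);d=u*np.cos(phi)-l*np.sin(phi);print(phi,proj(W,w+.031*d).round(1),proj(W,w-.031*d).round(1))
ims=[fw["pixels"][130:225,150:270],ft["pixels"][90:165,175:315],fs["pixels"][90:205,165:260]]
for i,im in enumerate(ims): cv2.imwrite(f"pics/s{i}.png",cv2.resize(im[:,:,::-1],None,fx=5,fy=5,interpolation=cv2.INTER_CUBIC))
```

```text
1.15 0.118 top [181.4 124.5] side [205.3 158.1]
1.15 -0.118 top [302.7 147.4] side [243.7 102. ]
1.25 0.118 top [182.5 116.2] side [198.7 154.3]
1.25 -0.118 top [304.4 139.1] side [238.   98.7]
1.35 0.118 top [183.8 107.8] side [191.9 151.1]
1.35 -0.118 top [306.1 130.7] side [232.1  95.9]
-0.1 [194.6 166.5] [205.4 213. ]
0 [197.6 166.4] [202.7 213.1]
0.1 [200.6 166.5] [200. 213.]
```

View pics/s0.png

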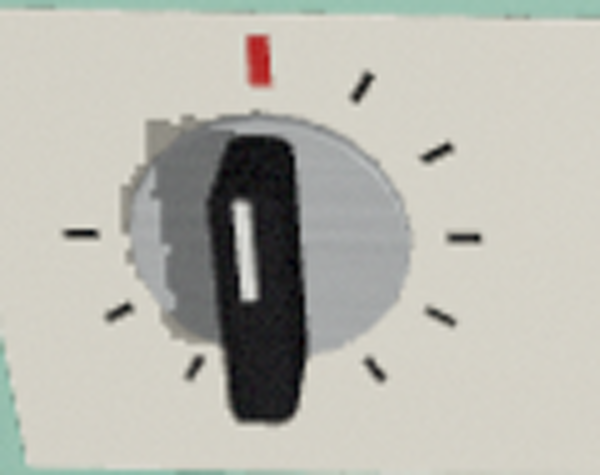

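View pics/s1.png

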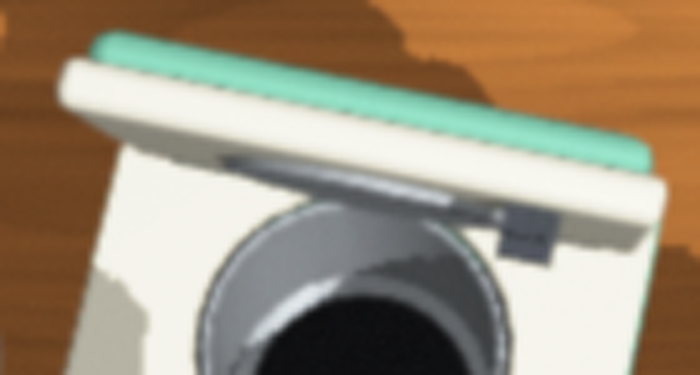

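View pics/s2.png

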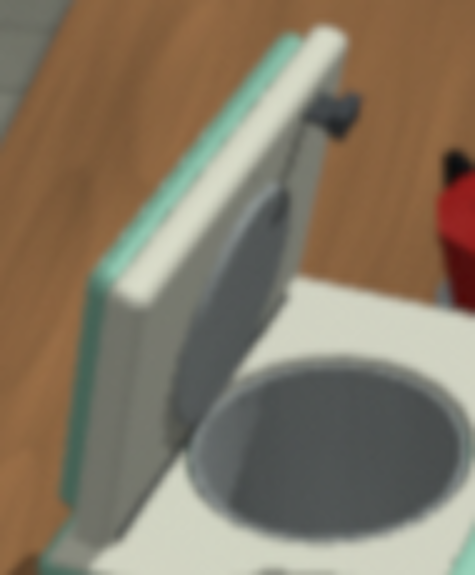

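```bash
python3 -c "
from station import job_done
print(job_done())"
```

```text
the job is handed in; nothing more can be done
None
```

I turned the dial anticlockwise to its off stop, pressed the release key, and pushed the lid back slowly until it stood open. I handed the job in at about 24 s of the 72 s, and no verdict was reported.

**How it went:**
- **Dial:** The arm could not point squarely at the sloped panel, so I gripped the dial about 19° off its axis. Side forces reached about 20 N while turning. The turning moment rose at the off stop.
- **Release key:** It took about 27 N on each of x and z at the end of the press, about 39 N at the fingertips. That is well above the key's own 5 N, so it was probably at the end of its travel.
- **Lid:** It sprang up to about 0.58 rad. I pushed it from there at about 50 mm/s or less, then in 2–3 mm steps. I backed off when the push rose to about 9 N at the stop.

**Last checks (all from camera images; the joint values are not shown):**
- The dial is within about 0.02 rad of off, with its white-lined end at the red mark.
- The lid stands by itself at about 1.3 rad. The two camera views differed by a few hundredths of a radian.
- The mug, moka pot and jar look unmoved. I checked them only by eye.
- The gripper was clear of everything, with about zero measured force.
- No check failed.

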